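# Show the carved cello bridge to the inspection camera

## Task

Take the full-size carved cello bridge out of the slotted block (not the smaller carved bridge, nor the solid uncut blank) and hold it in the air in front of the inspection camera: its middle at the camera's focus point, 150 mm straight out from the lens, one broad face (either one) square to the lens's line of sight, its width level and its feet downward. Finish while still holding it there, still and touching nothing but the gripper; leave the other bridges, the jar, the little plane and the camera as they are.

Things in the scene. Friction and masses are not known exactly. Their poses are not given: they have to be found in the camera images.
- bridge: full-size carved cello bridge of pale maple, a flat plate 9 mm thick (x), 88 mm wide (y), 86 mm high (z), about 35 g: two feet, arch between two legs, round heart opening (14 mm, centred 60 mm up), notched sides, solid curved crown above 67 mm. Origin: centre of the underside of the feet; z up to the crown. Starts upright in one of the three slots, feet 18 mm deep, top 103 mm above the bench
- bridge_mid (a point): middle of the full-size bridge, 43 mm above the feet on its centre line; axes as the bridge's
- small_bridge: smaller carved bridge of the same wood, 63 mm wide, 62 mm high, 9 mm thick, standing in another slot; origin and axes as for the large one. Leave it
- blank: uncut bridge blank of the same wood, a solid plate without openings, 88 mm wide, 86 mm high, 9 mm thick with stepped upper corners, standing in another slot; origin and axes as for the large one. Leave it
- rack: fixed dark wooden block, 210 mm (x) by 120 mm (y), 35 mm high, with three parallel slots across it (each 12 mm by 95 mm, 18 mm deep, 75 mm apart along x, the middle one at the block's centre). Origin: centre of its underside; the bridges' x and y are parallel to the block's. Which bridge stands in which slot varies
- lens (a point): centre of the front of the inspection camera's lens: a grey 50 mm box with a short barrel and a 64 mm ring light, clamped on a fixed steel column (22 mm thick, 376 mm high, about 110 mm behind the lens) at the far side of the bench. Axes: -x is the line of sight out of the lens (roughly towards the robot, 0.2 to 0.6 rad below level), y level, z upward (leaning). All vary. Leave alone
- focus (a point): the camera's focus point, 150 mm straight out from the lens along its line of sight, in empty air; axes as the lens's. When the bridge is presented, point bridge_mid lies here and the bridge's x axis is parallel (either way) to this x axis
- jar: closed amber glass varnish jar, 60 mm across, 85 mm high; origin centre of its underside. Leave it
- plane: small brass finger plane, 62 by 26 by 24 mm; origin centre of its underside. Leave it
There are look-alikes about, which are no part of the job. Leave any red, turquoise or yellow look-alike of the bridge alone.

How it is judged:
By the outcome, as a careful person would: the job done as asked, in the order asked, and still so for the second after the job is handed in, while the arm keeps its last pose, push and grip.
It also fails if it takes over 42 s, if anything falls off the work surface, if the arm or the gripper's body presses on something with over 40 N, if the wrist force passes 120 N, or if a joint passes its speed limit or range.

## Robot

A 6-joint arm with a two-finger parallel gripper is mounted at the origin on the work surface. World frame = base frame: x ahead of the robot, y to its left, z up, the work surface at z = 0. Lengths are in m, angles in rad, forces in N, time in s.
With the tool pointing down it reaches from about 0.35 to 0.95 m from the base axis. Payload 17.4 kg.
Tool frame: the origin (TCP) lies midway between the tips of the shut fingers; the grasp point (between the pads) lies 19 mm behind it; z points along the fingers, y is the line along which they close (so a half turn about z gives the same grasp; the last joint's range is limited). The gripper opens to 93 mm and grips with 3 to 60 N. Pads are 15 mm wide; open, the fingers measure 128 mm over their backs; the gripper's body (75 mm by 188 mm) begins 65 mm behind the grasp point.
Start: joints at [-1.364, 0.116, 1.442, -0, 1.584, -0.038], TCP at [0.164, -0.655, 0.219] pointing down, gripper open.
Joint ranges: [-2.83, 2.83], [-0.83, 2.19], [0.07, 2.5], [-1.14, 4.28], [0.01, 3], [-2.97, 2.97]. Speed limits (rad/s): [1.89, 1.89, 2.22, 3.14, 3.14, 3.14].

## Interface

Orientations are given as a unit quaternion [w, x, y, z].
In Python, from cell import arm gives the robot as it stands.
- The arm moves only by the tool move_arm, never from a script. Its argument "series" is a list of rows, each an object of numbers: "claw": the closure, from -1 (fully open) to 1 (shut); "x", "y", "z": the shift along the tool's x, y, z in m; "ax", "ay", "az": the turn, a rotation vector about the tool's x, y, z in degrees. A call has 1 to 10 rows; each row shifts and turns the commanded pose from where the row before left it, along the tool's axes as they then stand; what a row does not reach is not made up. A row lasts 1/8 s, in which the tool goes at most 62.5 mm and 10.7 degrees, less where a joint would pass 70% of its speed; a pose out of reach is approached as far as the arm can. A call with a gripper value outside its range is refused whole. The fingers move at their own pace and stop on an object; "grip_force" is the grip in N (left out, the last holds). Time passes only in rows, so rows that do not move let the fingers close. It gives the time, the measured TCP pose, the force, the opening and the grip force at its end, in the units of the state.
- arm.get_state(): the state, without advancing time (a new reading comes with each control period).
- arm.capture(name): name is "scene" or "top"; returns the picture (400x640x3 uint8, blue, green, red); there is no depth.
- arm.camera_model(name): a dict with "mtx" (3x3 intrinsics, pixels), "xyz" and "orientation" of the camera in the world. Camera axes: x right, y down, z forward; pixel columns grow to the right and rows downward; lengths in m; the calibration is good to about 2 mm. A picture is of the moment at which its call begins. camera_model takes no time and is no camera call.
- arm.hand_in(): hands the job in; it is judged then, once.
Trained networks look in the newest picture that a camera, given by its name, has taken for a name from the list of things; names that differ only in an ending like _2 or _b are one class to them, and where a whole thing is asked for, a point or a joint stands for the part that bears it (a point fixed in the world has none). Each returns a list of dicts, best first, with "score" (0 to 1); they miss things now and then, are a little off and sometimes report something else, mostly with a low value. They report only what shows in the picture. A call takes as long as a camera call. They do not tell look-alikes from the thing itself.
- arm.spot_in(target, camera): "rect" ([centre column, centre row, width, height] in pixels, round what is visible of it).
- arm.pinpoint(target, camera): "uv" ([column, row] in pixels: a listed point, or the origin of a listed thing).
The state is a dict: "t": time; "joints": joint angles; "joint_velocities": joint speeds; "joint_efforts": joint torques, N m; "tool_pos": TCP position; "orientation": TCP orientation; "wrist_force": force on the tool from outside, world axes, zero at the start; "ft_torque": the same for the moment, N m; "opening": finger opening in m; "grip_force": force on a finger pad.
Only numpy, scipy, OpenCV 4.12 (cv2) and the standard library are available. Lean on these libraries where they do the work, as an engineer would, in place of code of your own. Each camera call takes 0.05 s, during which the arm holds its last target. There are 200 camera calls.

## Working session

There is one attempt and no reset: what is moved stays moved. The work goes in short steps, Python scripts to look and compute and a tool call to move; the robot and the scene stay as the last step left them, time stands still between calls to the robot, and variables do not carry over. Pictures are saved under pics/ and viewed, at most 10 in all, crops included, and the job is handed in when it is done.

Besides the shell and the picture viewer there is one more tool, called after ">>>" by a JSON object that holds its "op" and its "data", one argument or row to a line. move_arm: Moves the arm, as the interface text tells. Its arguments: {"type":"object","properties":{"series":{"type":"array"},"grip_force":{"type":"number"}},"required":["series"]}

```bash
ls; mkdir -p pics
python3 - <<'E'
from cell import arm
import cv2,numpy as np
print(arm.get_state())
for c in("scene","top"):
    im=arm.capture(c);cv2.imwrite(f"pics/{c}0.png",im);print(c,arm.camera_model(c))
    for t in("bridge","small_bridge","blank","rack","lens","jar","plane"):
        print(t,[(np.round(d["rect"]).tolist(),round(d["score"],2)) for d in arm.spot_in(t,c)][:4])
    for t in("bridge","bridge_mid","small_bridge","blank","rack","lens","focus","jar","plane"):
        print(t,[(np.round(d["uv"],1).tolist(),round(d["score"],2)) for d in arm.pinpoint(t,c)][:4])
E
```

```text
pics
{'t': 0.0, 'joints': array([-1.36378136e+00,  1.16471105e-01,  1.44226698e+00,  4.54953348e-05,
        1.58399019e+00, -3.77884387e-02]), 'joint_velocities': array([-0.00088337, -0.00118021, -0.00061198,  0.00110901, -0.00057999,
        0.00036661]), 'joint_efforts': array([-1.38104657e-03, -7.21269679e+01, -6.22613168e+01,  7.78802228e-02,
        2.37807533e-02, -1.64445246e-04]), 'tool_pos': array([ 0.16356715, -0.65467237,  0.21791415]), 'orientation': array([-5.67703516e-04,  9.92518064e-01,  1.22096555e-01, -2.53226894e-05]), 'wrist_force': array([ 0.22452288, -0.37142869,  0.76865882]), 'ft_torque': array([0.01712484, 0.00547709, 0.04713492]), 'grip_force': 0.0, 'opening': 0.0931272998970371}
scene {'mtx': array([[380.51132654,   0.        , 319.95841761],
       [  0.        , 380.51132654, 197.92798469],
       [  0.        ,   0.        ,   1.        ]]), 'xyz': array([ 1.04932402, -0.32588713,  0.78421653]), 'orientation': array([-0.36488034,  0.84523104,  0.35785372, -0.15616511])}
bridge [([307.0, 340.0, 27.0, 48.0], 0.94), ([290.0, 289.0, 21.0, 40.0], 0.84), ([25
[... 1203 characters left out ...]
k [([452.0, 240.0, 38.0, 10.0], 0.67)]
rack [([437.0, 215.0, 67.0, 78.0], 0.96), ([251.0, 119.0, 34.0, 34.0], 0.47), ([453.0, 238.0, 39.0, 10.0], 0.18)]
lens []
jar [([187.0, 242.0, 30.0, 21.0], 0.92)]
plane [([312.0, 242.0, 20.0, 24.0], 0.51)]
bridge [([430.2, 194.6], 0.71), ([394.4, 147.7], 0.61), ([339.2, 196.6], 0.57), ([381.2, 234.8], 0.46)]
bridge_mid [([428.6, 192.6], 0.7), ([382.5, 235.2], 0.7), ([379.8, 178.3], 0.58), ([393.2, 146.7], 0.55)]
small_bridge [([247.0, 136.4], 0.65), ([436.0, 212.4], 0.58)]
blank [([446.3, 244.1], 0.59)]
rack [([437.6, 216.8], 0.71)]
lens [([246.1, 136.0], 0.97), ([432.7, 216.7], 0.51)]
focus []
jar [([192.9, 245.9], 0.85)]
plane [([310.0, 239.8], 0.54)]
```

Run:
```python
import cv2
a=cv2.imread("pics/scene0.png");b=cv2.imread("pics/top0.png")
cv2.imwrite("pics/s1.png",cv2.resize(a[80:380,130:530],None,fx=2,fy=2,interpolation=2))
cv2.imwrite("pics/t1.png",cv2.resize(b[70:310,170:490],None,fx=2.5,fy=2.5,interpolation=2))
```

```text
(no output)
```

View pics/s1.png

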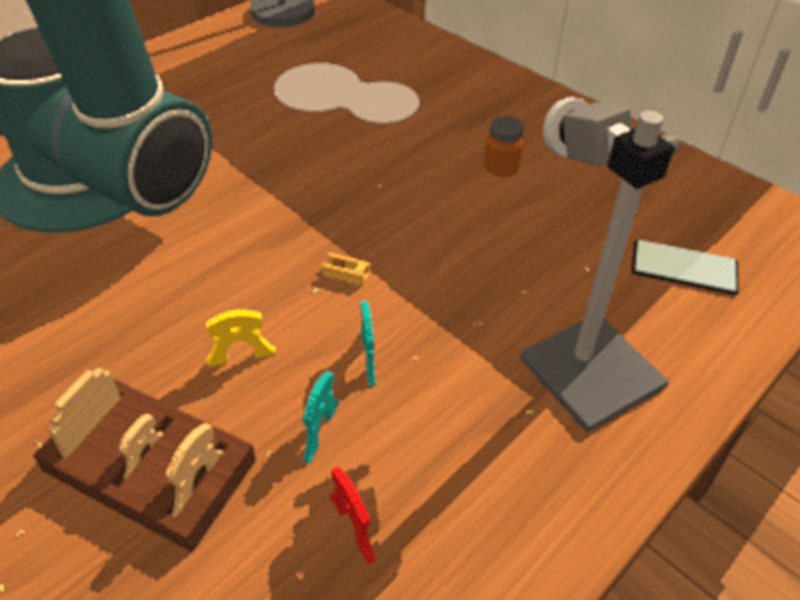

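View pics/t1.png

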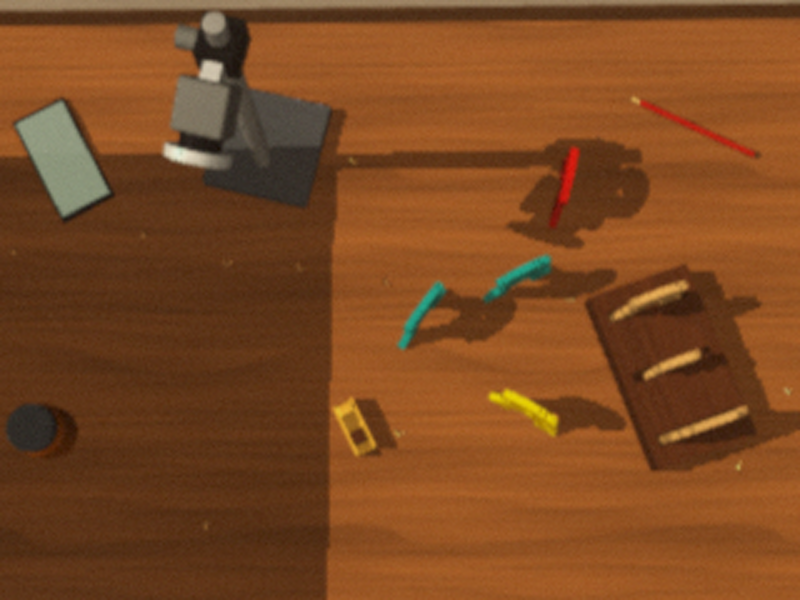

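View crops.

The full-size carved bridge stands in the far slot (top px ≈ 430,190; scene px ≈ 226,312). The small one is in the middle slot and the blank in the near slot. The coloured ones are decoys. The lens ring is at top ≈ (249,131) and scene ≈ (412,143).

Run:
```python
import cv2,numpy as np
a=cv2.imread("pics/scene0.png");b=cv2.imread("pics/top0.png")
f=lambda im,c,r,w,h,k:cv2.resize(im[r:r+h,c:c+w],None,fx=k,fy=k,interpolation=cv2.INTER_CUBIC)
L=f(a,395,120,80,60,5);R=f(b,230,70,80,60,5);L2=f(a,195,280,80,60,5);R2=f(b,400,170,80,60,5)
cv2.imwrite("pics/z.png",np.vstack([np.hstack([L,R]),np.hstack([L2,R2])]))
```

```text
(no output)
```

View pics/z.png

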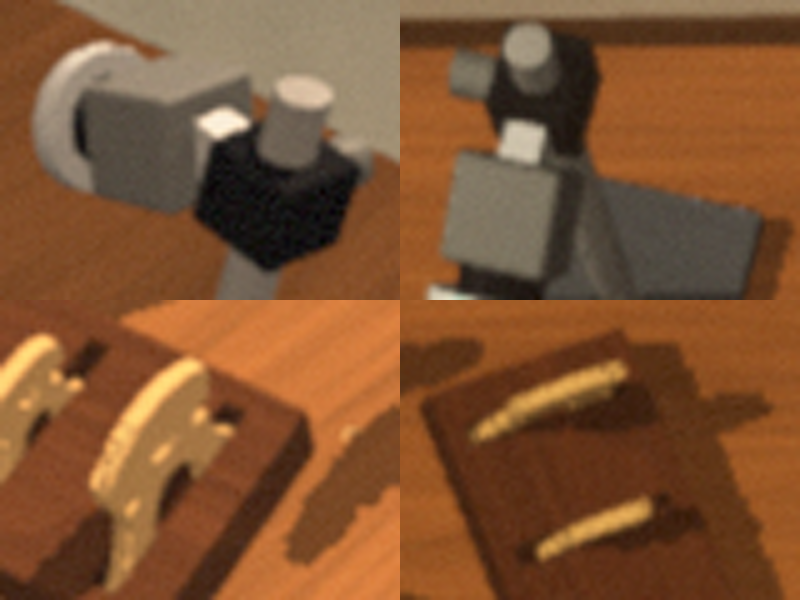

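```bash
cat > h.py <<'E'
import numpy as np,cv2
from scipy.spatial.transform import Rotation as R
from scipy.optimize import least_squares
from cell import arm
M={c:arm.camera_model(c) for c in("scene","top")}
def rot(q): return R.from_quat(np.roll(q,-1)).as_matrix()
def proj(c,P):
    m=M[c];p=(np.atleast_2d(P)-m["xyz"])@rot(m["orientation"])
    p=p@np.asarray(m["mtx"]).T
    return p[:,:2]/p[:,2:]
def tri(us,ut):
    A=[];b=[]
    for c,u in(("scene",us),("top",ut)):
        m=M[c];d=rot(m["orientation"])@np.linalg.solve(m["mtx"],[*u,1]);d/=np.linalg.norm(d)
        Q=np.eye(3)-np.outer(d,d);A.append(Q);b.append(Q@m["xyz"])
    return np.linalg.lstsq(np.vstack(A),np.hstack(b),rcond=None)[0]
def RL(yaw,p): # x axis backwards&up: -x is sight, p below level
    return R.from_euler("ZY",[yaw,-p]).as_matrix()
E
cat > fit.py <<'E'
from h import *
def z(o,k,l): return [(o[0]+(u+.5)/k-.5,o[1]+(v+.5)/k-.5) for u,v in l]
S=z((395,120),5,[(165,105),(90,90),(175,210),(95,190),(250,75)])
T=z((230,70),5,[(160,170),(58,150),(42,250),(140,278),(183,178)])
def box(d,l): # returns model pts
    b=lambda x,y,zz:[d+(l if x else 0),25e-3*y,25e-3*zz]
    return [b(1,-1,1),b(0,-1,1),b(1,-1,-1),b(0,-1,-1),b(1,1,1)],[b(1,-1,1),b(1,1,1),b(0,1,1),b(0,-1,1),b(1,-1,-1)]
def f(p):
    C,y,t,d,l=p[:3],p[3],p[4],p[5],p[6]
    Rm=RL(y,t);a,b=box(d,l);g=lambda c,q:proj(c,C+np.array(q)@Rm.T)
    return np.r_[(g("scene",a)-S).ravel(),(g("top",b)-T).ravel(),.4*(proj("scene",C)[0]-[413.7,140.7]),.4*(proj("top",C)[0]-[246.1,136])]
C0=tri((413.7,140.7),(246.1,136));print("tri lens",C0)
s=least_squares(f,[*C0,0,.4,.03,.05],loss="soft_l1");print(s.x.round(4));print(s.fun.reshape(-1,2).round(1).tolist())
# rack
S2=z((130,80),2,[(37,455),(255,455)]); T2=z((170,70),2.5,[(587,303),(686,266),(755,433),(652,470)])
def fr(p):
    x,y,w=p;c,n=np.cos(w),np.sin(w);q=np.array([[.105,.06],[.105,-.06],[-.105,-.06],[-.105,.06]])@np.array([[c,n],[-n,c]])+[x,y]
    P=np.c_[q,np.full(4,.035)];return (proj("top",P)-T2).ravel()
r=least_squares(fr,[.4,-.15,.4]);print("rack",r.x,r.fun.round(1))
for n,u,v in(("bridge",(226.6,324),(430.2,194.6)),("mid",(227.7,310.2),(428.6,192.6)),("small",(205.1,309),(436,212.4))):print(n,tri(u,v))
print("c",np.array(r.x[:2])+.075*np.array([np.cos(r.x[2]),np.sin(r.x[2])]))
# overlay
a=cv2.imread("pics/scene0.png");b=cv2.imread("pics/top0.png");out=[]
C=s.x[:3];Rm=RL(s.x[3],s.x[4]);d,l=s.x[5:]
t=np.linspace(0,2*np.pi,60);ring=np.c_[0*t,.032*np.cos(t),.032*np.sin(t)]
x,y,w=r.x;Rz=R.from_euler("z",w).as_matrix();B=np.array([x,y,.017])+Rz@[.075,0,0]
bp=lambda ox,zz,yy:B+Rz@[ox,yy,zz]
pl=[ring@Rm.T+C]+[C+np.array([[d+i,-.025,.025],[d+i,.025,.025],[d+i,.025,-.025],[d+i,-.025,-.025],[d+i,-.025,.025]])@Rm.T for i in(0,l)]
pl+=[np.array([bp(o,0,-.044),bp(o,.0,.044),bp(o,.086,.0),bp(o,0,-.044)]) for o in(-.0045,.0045)]
q=np.array([[1,1],[1,-1],[-1,-1],[-1,1],[1,1]])*[.105,.06]
for h in(0,.035): pl.append(np.c_[q,np.full(5,h)]@Rz.T+[x,y,0])
for c,im,wins in(("scene",a,[(395,120),(195,280)]),("top",b,[(230,90),(400,170)])):
  for o in wins:
    k=5;I=cv2.resize(im[o[1]:o[1]+60,o[0]:o[0]+80],None,fx=k,fy=k,interpolation=2)
    for P in pl: cv2.polylines(I,[np.round((proj(c,P)-o+.5)*k-.5).astype(int)],False,(255,255,0),1)
    out.append(I)
cv2.imwrite("pics/ov.png",np.vstack([np.hstack([out[0],out[2]]),np.hstack([out[1],out[3]])]))
E
python3 fit.py
```

```text
tri lens [0.69116457 0.30436045 0.30217444]
[ 0.6915  0.3001  0.3025 -0.2383  0.3436  0.0304  0.0459]
[[0.3, -0.1], [-0.4, -1.2], [-0.5, 2.3], [0.2, 1.2], [2.1, -1.4], [0.4, 0.6], [-0.8, -0.2], [-1.3, 0.3], [0.5, -0.5], [0.7, 0.5], [-0.5, 0.3], [0.7, -0.2]]
rack [ 0.53847004 -0.19853735  0.33379813] [-0.  -1.7 -1.  -0.4 -0.2  1.3  1.2  0.7]
bridge [ 0.60597077 -0.18497208  0.01506897]
mid [ 0.60382515 -0.17176924  0.05423388]
small [ 0.55035748 -0.19871486  0.02634626]
c [ 0.6093304  -0.17396481]
```

View pics/ov.png

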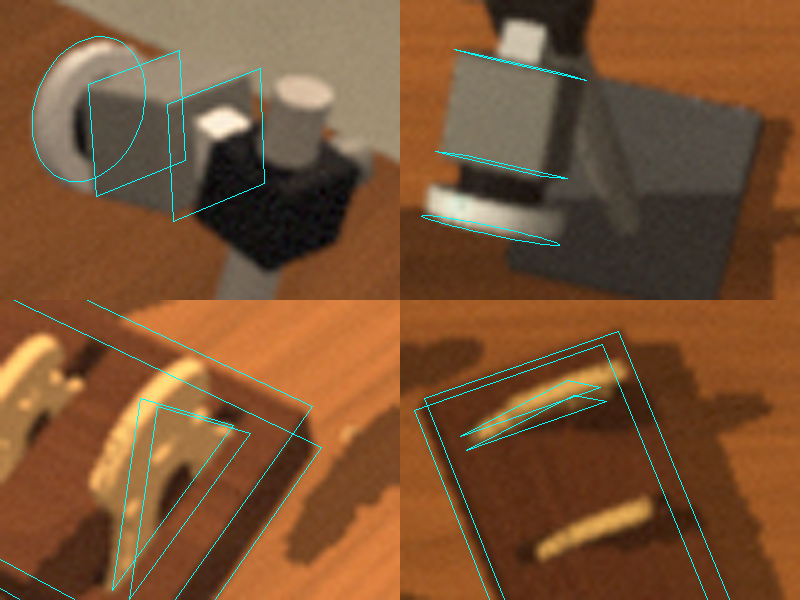

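The overlay fits roughly. The scene projection sits about 1 px high, both at the rack and at the lens. I'll measure the lens more finely.

Run:
```python
import cv2,numpy as np
def crop(n,c,r,w,h,k=9):
    I=cv2.resize(cv2.imread(n)[r:r+h,c:c+w],None,fx=k,fy=k,interpolation=cv2.INTER_CUBIC)
    for i in range(0,w,5):
        cv2.line(I,(int((i+.5)*k),0),(int((i+.5)*k),h*k),(0,255,255) if (c+i)%10==0 else (0,120,0),1)
    for i in range(0,h,5):
        cv2.line(I,(0,int((i+.5)*k)),(w*k,int((i+.5)*k)),(0,255,255) if (r+i)%10==0 else (0,120,0),1)
    return I
A=crop("pics/scene0.png",400,125,47,45);B=crop("pics/top0.png",235,95,35,45)
cv2.imwrite("pics/g.png",np.hstack([A,B]))
```

```text
(no output)
```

View pics/g.png

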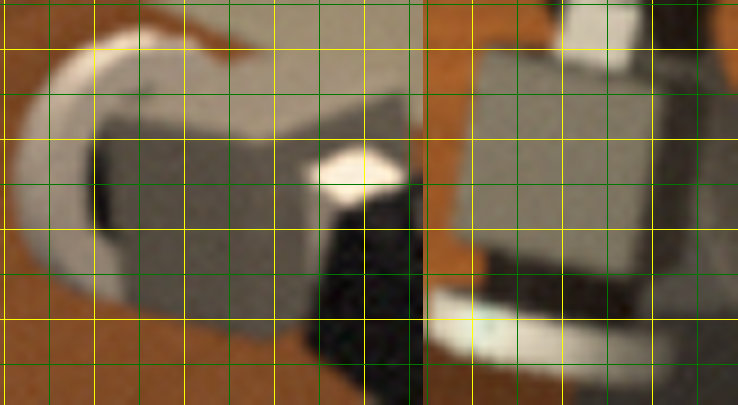

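```bash
cat > fit2.py <<'E'
from h import *
s=lambda l:np.array([(400+(u-4.5)/9,125+(v-4.5)/9) for u,v in l]);t=lambda l:np.array([(235+(u-427.5)/9,95+(v-4.5)/9) for u,v in l])
S=s([(265,141),(102,117),(275,335),(125,303),(405,93)]);T=t([(660,90),(484,48),(452,235),(633,275)])
n=lambda d:np.array(d)/np.linalg.norm(d)
sup=[("scene",n(d),p) for d,p in zip([(-1,0),(0,-1),(-.7,-.7),(-.7,.7),(-.45,.9)],s([(15,165),(150,27),(45,85),(38,250),(75,285)]))]
sup+=[("top",n(d),p) for d,p in zip([(-1,0),(1,0),(-.22,.975),(.22,-.975)],t([(425,310),(673,360),(540,374),(450,290)]))]
th=np.linspace(0,2*np.pi,180)
def f(p,full=True):
    C,y,a,d,l,w,os=p[:3],p[3],p[4],p[5],p[6],p[7],{"scene":p[8:10],"top":np.zeros(2)}
    Rm=RL(y,a);b=lambda x,yy,zz:[d+(l if x else 0),.025*yy,.025*zz]
    g=lambda c,q:proj(c,C+np.array(q)@Rm.T)+os[c]
    r=[(g("scene",[b(1,-1,1),b(0,-1,1),b(1,-1,-1),b(0,-1,-1),b(1,1,1)])-S).ravel(),(g("top",[b(1,-1,1),b(1,1,1),b(0,1,1),b(0,-1,1)])-T).ravel()]
    rg=np.array([[x,.032*np.cos(k),.032*np.sin(k)] for x in(0,w) for k in th]);G={c:g(c,rg) for c in M}
    r+=[[(G[c]@d).max()-d@q for c,d,q in sup]]
    r+=[p[8:10]/1.5,.3*(g("scene",[[0,0,0]])[0]-[413.7,140.7]),.3*(g("top",[[0,0,0]])[0]-[246.1,136]),[(l-.05)/.003,0]]
    return np.hstack(r)
for k in (1,0):
    F=f if k else (lambda p:f(np.r_[p[:8],0,0]))
    q=least_squares(F,[.69,.30,.30,-.24,.34,.03,.05,.01,0,0],loss="soft_l1")
    print(q.x.round(4),q.cost);print(q.fun.round(1).tolist())
    x=q.x;print("focus",x[:3]-.15*RL(x[3],x[4])[:,0])
E
python3 fit2.py
```

```text
[ 0.6938  0.2993  0.301  -0.2251  0.3615  0.0269  0.0479  0.0106 -0.1314
 -0.5342] 7.661654521612678
[-0.9, 0.2, 0.7, -1.0, -0.4, 2.0, 0.1, 0.7, 2.0, -1.9, 1.1, -0.3, -1.0, -0.2, -1.0, 0.4, 0.3, 0.5, -0.2, 0.1, 0.3, 0.6, -0.0, 0.4, 0.4, -0.2, -0.1, -0.1, -0.4, -0.3, 0.4, 0.6, -0.3, -0.7, 0.0]
focus [0.55701305 0.33057016 0.24796774]
[ 0.6933  0.299   0.3023 -0.2243  0.3603  0.0269  0.0478  0.0106  0.
  0.    ] 7.725374898488801
[-0.9, 0.1, 0.7, -1.0, -0.4, 2.0, 0.1, 0.7, 2.0, -1.9, 1.1, -0.3, -1.1, -0.2, -1.0, 0.4, 0.3, 0.5, -0.2, 0.1, 0.3, 0.6, 0.0, 0.4, 0.5, -0.2, -0.1, 0.0, 0.0, -0.3, 0.4, 0.6, -0.3, -0.7, 0.0]
focus [0.55648857 0.33026805 0.24941554]
```

```bash
sed -e 's/\[d+(l if x else 0),.025\*yy,.025\*zz\]/[d+(l if x else 0),p[10]*yy,p[11]*zz]/' -e 's/\[(l-.05)\/.003,0\]/[0,0]/' -e 's/0.01,0,0\]/0.01,0,0,.025,.025]/;s/,.01,0,0\],/,.01,0,0,.025,.025],/' -e 's/np.r_\[p\[:8\],0,0\]/np.r_[p[:8],0,0,p[10:]]/' fit2.py > fit3.py; python3 fit3.py
```

```text
[ 0.6944  0.2992  0.3022 -0.2314  0.3774  0.0265  0.0473  0.0093 -0.4972
  0.0211  0.0229  0.0225] 3.1832312539437826
[-0.8, 0.6, 1.1, -0.2, -0.2, 0.2, 0.5, -0.6, 0.7, -0.8, 0.3, -0.2, 0.1, 0.2, 0.1, 0.5, -0.5, 0.3, -0.1, -0.1, 0.3, 0.8, 0.2, 0.4, 0.3, -0.4, -0.1, -0.3, 0.0, -0.3, 0.5, 0.6, -0.5, 0.0, 0.0]
focus [0.5586399  0.3311841  0.24693366]
[ 0.6937  0.299   0.3022 -0.2338  0.3746  0.0269  0.0472  0.0099  0.0576
 -0.0763  0.023   0.0226] 3.4512274733851442
[-0.6, 0.6, 1.4, -0.3, -0.1, 0.3, 0.7, -0.6, 1.0, -0.8, 0.5, -0.0, 0.2, 0.3, 0.2, 0.5, -0.3, 0.4, -0.2, 0.0, 0.3, 0.6, 0.1, 0.3, 0.4, -0.1, -0.1, 0.0, 0.0, -0.2, 0.5, 0.6, -0.4, 0.0, 0.0]
focus [0.55789551 0.33135391 0.24728609]
```

```bash
cat >> h.py <<'E'
def plan(pos,Rt,n_t=None):
    s=arm.get_state();R0=rot(s["orientation"]);d=R0.T@(np.array(pos)-s["tool_pos"])
    rv=np.degrees(R.from_matrix(R0.T@Rt).as_rotvec())
    print("t",s["t"],"shift mm (in present tool frame)",(1e3*d).round(1),"turn deg",rv.round(2),"norms",1e3*np.linalg.norm(d),np.linalg.norm(rv))
def grasp(w):  # tool y along bridge x, z down
    y=np.array([np.cos(w),np.sin(w),0]);z=np.array([0,0,-1.]);return np.c_[np.cross(y,z),y,z]
LY,LP=-.232,.376;LENS=np.array([.694,.299,.302]);FOC=LENS-.15*RL(LY,LP)[:,0]
def final():
    L=RL(LY,LP);y=L[:,0];z=-L[:,2];return np.c_[np.cross(y,z),y,z]
def onplane(c,u,h):
    m=M[c];d=rot(m["orientation"])@np.linalg.solve(m["mtx"],[*u,1]);return m["xyz"]+d*(h-m["xyz"][2])/d[2]
E
python3 - <<'E'
from h import *
a=onplane("top",(256,79),.376);print("column",a,"dir yaw",np.arctan2(a[1]-LENS[1],a[0]-LENS[0]),"dist",np.linalg.norm((a-LENS)[:2]))
A=onplane("top",(414.6,196.6),.085);B=onplane("top",(444,183.6),.085);print("crown",A,B,(A+B)/2,np.arctan2(-(A-B)[0],(A-B)[1]),np.linalg.norm(A-B))
A=onplane("top",(427.4,221),.066);B=onplane("top",(450.3,210),.066);print("small",(A+B)/2,np.arctan2(-(A-B)[0],(A-B)[1]))
plan([.606,-.176,.19],grasp(.334));print(FOC)
E
```

```text
column [0.79576785 0.27151459 0.376     ] dir yaw -0.26378595590340764 dist 0.10541415257807173
crown [ 0.5866977  -0.12519819  0.085     ] [ 0.62297123 -0.20794369  0.085     ] [ 0.60483446 -0.16657094  0.085     ] 0.4131443257358364 0.09034703903411577
small [ 0.53649661 -0.19423823  0.066     ] 0.4401742260433193
t 1.7 shift mm (in present tool frame) [ 545.3 -357.4   28.6] turn deg [ -0.    -0.   -95.11] norms 652.598692008855 95.112798805251
[0.55821685 0.33107931 0.24691957]
```

>>> {"op": "move_arm", "data": {
  "series": [
    {"claw":0,"x":0.039,"y":-0.026,"z":0.002},
    {"claw":0,"x":0.039,"y":-0.026,"z":0.002},
    {"claw":0,"x":0.039,"y":-0.026,"z":0.002},
    {"claw":0,"x":0.039,"y":-0.026,"z":0.002},
    {"claw":0,"x":0.039,"y":-0.026,"z":0.002},
    {"claw":0,"x":0.039,"y":-0.026,"z":0.002},
    {"claw":0,"x":0.039,"y":-0.026,"z":0.002}
  ]
}}

```text
$.series[0]: bad value
```

>>> {"op": "move_arm", "data": {
  "series": [
    {"claw":0,"x":0.039,"y":-0.026,"z":0.002},
    {"claw":0,"x":0.039,"y":-0.026,"z":0.002},
    {"claw":0,"x":0.039,"y":-0.026,"z":0.002},
    {"claw":0,"x":0.039,"y":-0.026,"z":0.002},
    {"claw":0,"x":0.039,"y":-0.026,"z":0.002},
    {"claw":0,"x":0.039,"y":-0.026,"z":0.002},
    {"claw":0,"x":0.039,"y":-0.026,"z":0.002}
  ]
}}

```text
$.series[0]: bad value
```

>>> {"op": "move_arm", "data": {
  "series": [
    {"claw":0,"az":-9.7},
    {"claw":0,"az":-9.7},
    {"claw":0,"az":-9.7},
    {"claw":0,"az":-9.7},
    {"claw":0,"az":-9.7},
    {"claw":0,"az":-9.7},
    {"claw":0,"az":-9.7},
    {"claw":0,"az":-9.7},
    {"claw":0,"az":-9.7},
    {"claw":0,"az":-9.7}
  ]
}}

```text
$.series[0]: bad value
```

Run:
```python
from h import *
plan([.605,-.170,.19],grasp(.37));print(arm.get_state()["opening"],arm.get_state()["joints"])
a=arm.capture("scene");b=arm.capture("top");cv2.imwrite("pics/scene1.png",a);cv2.imwrite("pics/top1.png",b)
f=lambda im,c,r,w,h,k:cv2.resize(im[r:r+h,c:c+w],None,fx=k,fy=k,interpolation=cv2.INTER_CUBIC)
cv2.imwrite("pics/g1.png",np.hstack([f(a,150,200,130,150,3),f(b,370,120,130,150,3)]))
```

```text
t 1.7 shift mm (in present tool frame) [ 545.8 -363.5   28.6] turn deg [ -0.    -0.   -97.18] norms 656.3412640905045 97.17544686735208
0.09313864903703728 [-1.36380408e+00  1.16024335e-01  1.44161006e+00 -6.12957638e-07
  1.58398642e+00 -3.77725849e-02]
```

View pics/g1.png

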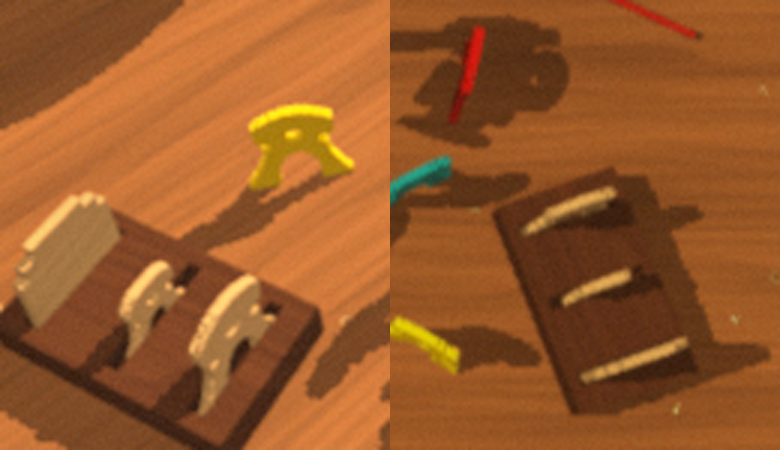

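The calls were refused and the arm hasn't moved; the picture shows the same scene, with the bridge still in the far slot. I'll give every key in each row.

>>> {"op": "move_arm", "data": {
  "series": [
    {"claw":0,"x":0.039,"y":-0.026,"z":0.002,"ax":0,"ay":0,"az":0},
    {"claw":0,"x":0.039,"y":-0.026,"z":0.002,"ax":0,"ay":0,"az":0},
    {"claw":0,"x":0.039,"y":-0.026,"z":0.002,"ax":0,"ay":0,"az":0},
    {"claw":0,"x":0.039,"y":-0.026,"z":0.002,"ax":0,"ay":0,"az":0},
    {"claw":0,"x":0.039,"y":-0.026,"z":0.002,"ax":0,"ay":0,"az":0},
    {"claw":0,"x":0.039,"y":-0.026,"z":0.002,"ax":0,"ay":0,"az":0},
    {"claw":0,"x":0.039,"y":-0.026,"z":0.002,"ax":0,"ay":0,"az":0}
  ]
}}

```text
t: 2.68
tool_pos: [0.3852, -0.4109, 0.2048]
orientation: [0.0, 0.993, 0.122, 0.0]
wrist_force: [0.7, -1.3, -0.5]
opening: 0.0463
grip_force: 0.0
```

>>> {"op": "move_arm", "data": {
  "series": [
    {"claw":0,"x":0.039,"y":-0.026,"z":0.002,"ax":0,"ay":0,"az":0},
    {"claw":0,"x":0.039,"y":-0.026,"z":0.002,"ax":0,"ay":0,"az":0},
    {"claw":0,"x":0.039,"y":-0.026,"z":0.002,"ax":0,"ay":0,"az":0},
    {"claw":0,"x":0.039,"y":-0.026,"z":0.002,"ax":0,"ay":0,"az":0},
    {"claw":0,"x":0.039,"y":-0.026,"z":0.002,"ax":0,"ay":0,"az":0},
    {"claw":0,"x":0.039,"y":-0.026,"z":0.002,"ax":0,"ay":0,"az":0},
    {"claw":0,"x":0.039,"y":-0.026,"z":0.002,"ax":0,"ay":0,"az":0}
  ]
}}

```text
t: 3.55
tool_pos: [0.606, -0.1681, 0.1907]
orientation: [0.0, 0.993, 0.122, 0.0]
wrist_force: [0.0, -1.4, -0.1]
opening: 0.0463
grip_force: 0.0
```

>>> {"op": "move_arm", "data": {
  "series": [
    {"claw":0,"x":0,"y":0,"z":0,"ax":0,"ay":0,"az":-9.7},
    {"claw":0,"x":0,"y":0,"z":0,"ax":0,"ay":0,"az":-9.7},
    {"claw":0,"x":0,"y":0,"z":0,"ax":0,"ay":0,"az":-9.7},
    {"claw":0,"x":0,"y":0,"z":0,"ax":0,"ay":0,"az":-9.7},
    {"claw":0,"x":0,"y":0,"z":0,"ax":0,"ay":0,"az":-9.7},
    {"claw":0,"x":0,"y":0,"z":0,"ax":0,"ay":0,"az":-9.7},
    {"claw":0,"x":0,"y":0,"z":0,"ax":0,"ay":0,"az":-9.7},
    {"claw":0,"x":0,"y":0,"z":0,"ax":0,"ay":0,"az":-9.7},
    {"claw":0,"x":0,"y":0,"z":0,"ax":0,"ay":0,"az":-9.7},
    {"claw":0,"x":0,"y":0,"z":0,"ax":0,"ay":0,"az":-9.7}
  ]
}}

```text
t: 4.8
tool_pos: [0.6051, -0.1694, 0.1907]
orientation: [0.0, 0.564, 0.826, 0.0]
wrist_force: [0.0, 0.1, 0.7]
opening: 0.0467
grip_force: 0.0
```

Run:
```python
from h import *
plan([.605,-.170,.075],grasp(.37));print(arm.get_state()["opening"],arm.get_state()["joints"],arm.get_state()["tool_pos"])
```

```text
t 4.8 shift mm (in present tool frame) [ -0.5  -0.3 115.7] turn deg [0.   0.   0.15] norms 115.70870736135628 0.14554728808094256
0.04666159833580271 [-3.13609203e-01  2.37464601e-02  1.58375163e+00  2.52359325e-05
  1.53401609e+00 -6.86149072e-01] [ 0.60508154 -0.16941949  0.19070722]
```

Now I'll descend in two parts, then close gently.

>>> {"op": "move_arm", "data": {
  "series": [
    {"claw":0,"x":0,"y":0,"z":0.03,"ax":0,"ay":0,"az":0},
    {"claw":0,"x":0,"y":0,"z":0.03,"ax":0,"ay":0,"az":0},
    {"claw":0,"x":0,"y":0,"z":0.02,"ax":0,"ay":0,"az":0},
    {"claw":0,"x":0,"y":0,"z":0.015,"ax":0,"ay":0,"az":0},
    {"claw":0,"x":0,"y":0,"z":0.01,"ax":0,"ay":0,"az":0},
    {"claw":0,"x":0,"y":0,"z":0.01,"ax":0,"ay":0,"az":0}
  ]
}}

```text
t: 5.55
tool_pos: [0.6054, -0.1695, 0.0757]
orientation: [0.0, 0.566, 0.824, 0.0]
wrist_force: [-0.4, -0.0, 0.1]
opening: 0.0467
grip_force: 0.0
```

Run:
```python
from h import *
a=arm.capture("scene");b=arm.capture("top")
f=lambda im,c,r,w,h,k:cv2.resize(im[r:r+h,c:c+w],None,fx=k,fy=k,interpolation=cv2.INTER_CUBIC)
cv2.imwrite("pics/g2.png",np.hstack([f(a,180,250,90,100,4),f(b,390,150,90,100,4)]))
print(arm.get_state()["tool_pos"],arm.get_state()["wrist_force"])
```

```text
[ 0.60484364 -0.16934166  0.07481805] [ 0.42184104 -0.13040138 -0.42866572]
```

View pics/g2.png

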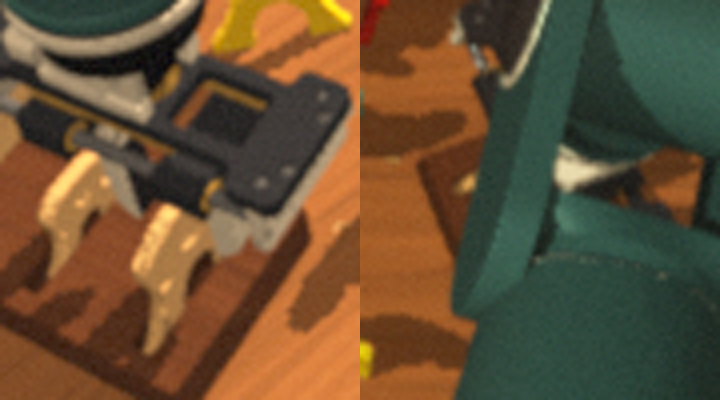

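The open fingers straddle the crown of the full-size bridge, roughly centred. Closing.

>>> {"op": "move_arm", "data": {
  "series": [
    {"claw":0.4,"x":0,"y":0,"z":0,"ax":0,"ay":0,"az":0},
    {"claw":0.6,"x":0,"y":0,"z":0,"ax":0,"ay":0,"az":0},
    {"claw":0.8,"x":0,"y":0,"z":0,"ax":0,"ay":0,"az":0},
    {"claw":1,"x":0,"y":0,"z":0,"ax":0,"ay":0,"az":0},
    {"claw":1,"x":0,"y":0,"z":0,"ax":0,"ay":0,"az":0}
  ],
  "grip_force": 20
}}

```text
t: 6.28
tool_pos: [0.6055, -0.1692, 0.0758]
orientation: [0.0, 0.566, 0.824, 0.0]
wrist_force: [4.3, 3.0, -1.4]
opening: 0.0091
grip_force: 20.0
```

>>> {"op": "move_arm", "data": {
  "series": [
    {"claw":1,"x":0,"y":0.001,"z":-0.005,"ax":0,"ay":0,"az":0},
    {"claw":1,"x":0,"y":0,"z":-0.01,"ax":0,"ay":0,"az":0},
    {"claw":1,"x":0,"y":0,"z":-0.01,"ax":0,"ay":0,"az":0},
    {"claw":1,"x":0,"y":0,"z":-0.03,"ax":0,"ay":0,"az":0},
    {"claw":1,"x":0,"y":0,"z":-0.03,"ax":0,"ay":0,"az":0},
    {"claw":1,"x":0,"y":0,"z":-0.04,"ax":0,"ay":0,"az":0},
    {"claw":1,"x":0,"y":0,"z":-0.04,"ax":0,"ay":0,"az":0},
    {"claw":1,"x":0,"y":0,"z":-0.025,"ax":0,"ay":0,"az":0}
  ],
  "grip_force": 30
}}

```text
t: 7.28
tool_pos: [0.6059, -0.1693, 0.2688]
orientation: [0.001, 0.566, 0.824, 0.0]
wrist_force: [-0.5, 0.2, -0.5]
opening: 0.0089
grip_force: 30.0
```

```bash
sed -i 's/LY,LP=-.232/LY,LP=-.24/' h.py
python3 - <<'E'
from h import *
s=arm.get_state();print(s["tool_pos"],s["opening"],s["wrist_force"])
print("FOC",FOC)
plan([.44,.30,.30],final())
R0=rot(s["orientation"]);y=np.arctan2(R0[1,1],R0[0,1]);print("tool y yaw",np.degrees(y))
E
```

```text
[ 0.60586749 -0.16932641  0.26878089] 0.0088870179631627 [-0.45391498  0.2495651  -0.52369493]
FOC [0.55847783 0.33216454 0.24691957]
t 7.275 shift mm (in present tool frame) [497.5  13.5 -32.1] turn deg [-20.78  -6.46  34.36] norms 498.75238208019744 40.67175231385296
tool y yaw 21.014971153055033
```

>>> {"op": "move_arm", "data": {
  "series": [
    {"claw":1,"x":0.025,"y":0.0015,"z":-0.003,"ax":0,"ay":0,"az":0},
    {"claw":1,"x":0.05,"y":0.0015,"z":-0.003,"ax":0,"ay":0,"az":0},
    {"claw":1,"x":0.058,"y":0.0015,"z":-0.003,"ax":0,"ay":0,"az":0},
    {"claw":1,"x":0.058,"y":0.0015,"z":-0.003,"ax":0,"ay":0,"az":0},
    {"claw":1,"x":0.058,"y":0.0015,"z":-0.003,"ax":0,"ay":0,"az":0},
    {"claw":1,"x":0.058,"y":0.0015,"z":-0.003,"ax":0,"ay":0,"az":0},
    {"claw":1,"x":0.058,"y":0.0015,"z":-0.003,"ax":0,"ay":0,"az":0},
    {"claw":1,"x":0.058,"y":0.001,"z":-0.003,"ax":0,"ay":0,"az":0},
    {"claw":1,"x":0.05,"y":0.001,"z":-0.004,"ax":0,"ay":0,"az":0},
    {"claw":1,"x":0.024,"y":0.001,"z":-0.004,"ax":0,"ay":0,"az":0}
  ]
}}

```text
t: 8.52
tool_pos: [0.438, 0.3019, 0.297]
orientation: [-0.0, 0.565, 0.825, -0.001]
wrist_force: [0.9, -0.2, -0.8]
opening: 0.0088
grip_force: 30.0
```

>>> {"op": "move_arm", "data": {
  "series": [
    {"claw":1,"x":0,"y":0,"z":0,"ax":-4.2,"ay":-1.3,"az":6.9},
    {"claw":1,"x":0,"y":0,"z":0,"ax":-4.2,"ay":-1.3,"az":6.9},
    {"claw":1,"x":0,"y":0,"z":0,"ax":-4.2,"ay":-1.3,"az":6.9},
    {"claw":1,"x":0,"y":0,"z":0,"ax":-4.2,"ay":-1.3,"az":6.9},
    {"claw":1,"x":0,"y":0,"z":0,"ax":-4.2,"ay":-1.3,"az":6.9},
    {"claw":1,"x":0,"y":0,"z":0,"ax":0,"ay":0,"az":0}
  ]
}}

```text
t: 9.28
tool_pos: [0.4387, 0.3002, 0.2967]
orientation: [0.147, 0.773, 0.607, 0.116]
wrist_force: [-0.3, 0.9, -0.0]
opening: 0.0086
grip_force: 30.0
```

Run:
```python
from h import *
L=RL(LY,LP)
plan(FOC+.014*L[:,2],final());s=arm.get_state();print(s["tool_pos"],s["joints"],s["opening"],(rot(s["orientation"])-final()).round(3))
for c in M:
    cv2.imwrite(f"pics/{c}3.png",arm.capture(c))
    for t in("bridge_mid","bridge","lens"):
        print(c,t,[(np.round(d["uv"],1).tolist(),round(d["score"],2)) for d in arm.pinpoint(t,c)][:6])
Rt=rot(s["orientation"]);m=s["tool_pos"]+Rt@[0,0,.014];print("pred mid",proj("scene",m),proj("top",m))
```

```text
t 9.275 shift mm (in present tool frame) [59.5 82.8 72.4] turn deg [ 0.05 -0.05  0.01] norms 125.03551119422244 0.07189180494885015
[0.43868459 0.30017939 0.29671361] [ 0.72411993 -0.35950766  1.78393329 -0.30744657  1.49804344  0.95233981] 0.008594240752277939 [[-0.    -0.     0.001]
 [ 0.     0.     0.001]
 [ 0.001  0.001  0.   ]]
scene bridge_mid [([290.9, 287.5], 0.96), ([248.6, 247.7], 0.59), ([307.5, 334.0], 0.57)]
scene bridge [([305.7, 342.9], 0.93), ([290.5, 294.5], 0.88), ([330.7, 124.7], 0.87), ([315.9, 257.8], 0.62), ([251.1, 258.2], 0.59), ([207.1, 311.8], 0.3)]
scene lens [([410.9, 140.7], 0.92)]
top bridge_mid [([376.7, 181.5], 0.73), ([380.0, 231.1], 0.65), ([340.9, 197.8], 0.61), ([246.9, 243.8], 0.6), ([396.4, 145.8], 0.43)]
top bridge [([340.8, 199.2], 0.68), ([378.8, 235.9], 0.56), ([375.0, 182.2], 0.53), ([255.6, 237.0], 0.5), ([189.5, 246.8], 0.44), ([396.0, 143.9], 0.41)]
top lens [([245.9, 134.8], 0.95)]
pred mid [[331.5138199  107.86635189]] [[246.66560787 243.39081357]]
```

>>> {"op": "move_arm", "data": {
  "series": [
    {"claw":1,"x":0.01,"y":0.014,"z":0.012,"ax":0,"ay":0,"az":0},
    {"claw":1,"x":0.01,"y":0.014,"z":0.012,"ax":0,"ay":0,"az":0},
    {"claw":1,"x":0.01,"y":0.014,"z":0.012,"ax":0,"ay":0,"az":0},
    {"claw":1,"x":0.01,"y":0.014,"z":0.012,"ax":0,"ay":0,"az":0},
    {"claw":1,"x":0.01,"y":0.014,"z":0.012,"ax":0,"ay":0,"az":0},
    {"claw":1,"x":0.0095,"y":0.0128,"z":0.0124,"ax":0,"ay":0,"az":0},
    {"claw":1,"x":0,"y":0,"z":0,"ax":0,"ay":0,"az":0}
  ]
}}

```text
t: 10.55
tool_pos: [0.5558, 0.3324, 0.2597]
orientation: [0.147, 0.774, 0.605, 0.115]
wrist_force: [-0.8, -0.3, -0.8]
opening: 0.0086
grip_force: 30.0
```

```bash
cat > ov.py <<'E'
from h import *
import sys
s=arm.get_state();L=RL(LY,LP);plan(FOC+.014*L[:,2],final());print(s["tool_pos"],s["opening"],s["joints"])
Rt=rot(s["orientation"]);m=s["tool_pos"]+Rt@[0,0,.014];print("pred mid",proj("scene",m),proj("top",m))
out=[]
bx=lambda y:np.array([[-.044,y,.043],[.044,y,.043]])
pl=[np.array([[-.044,y,.043],[.044,y,.043],[.03,y,-.025],[0,y,-.043],[-.03,y,-.025],[-.044,y,.043]])@Rt.T+m for y in(-.0045,.0045)]
t=np.linspace(0,2*np.pi,40);pl.append(np.c_[.007*np.cos(t),0*t-.0045,.007*np.sin(t)-.017]@Rt.T+m)
pl.append(np.c_[0*t,.032*np.cos(t),.032*np.sin(t)]@L.T+LENS)
for c,o,w,h in(("scene",(330,80),110,130),("top",(200,110),100,120)):
    im=arm.capture(c)
    for tt in("bridge_mid","bridge","lens"):
        print(c,tt,[(np.round(d["uv"],1).tolist(),round(d["score"],2)) for d in arm.pinpoint(tt,c)])
    k=4;I=cv2.resize(im[o[1]:o[1]+h,o[0]:o[0]+w],None,fx=k,fy=k,interpolation=2)
    J=I.copy()
    for P in pl: cv2.polylines(I,[np.round((proj(c,P)-o+.5)*k-.5).astype(int)],False,(255,255,0),1)
    out.append(I[:480])
cv2.imwrite(sys.argv[1],cv2.resize(np.hstack(out),None,fx=.95,fy=.95))
E
python3 ov.py pics/f1.png
```

```text
t 10.55 shift mm (in present tool frame) [ 0.4 -2.2 -1.1] turn deg [ 0.02  0.05 -0.15] norms 2.527147628941823 0.16119194830448222
[0.55579218 0.33237549 0.2597463 ] 0.00859268680264241 [ 0.63127932 -0.10856001  1.63473308 -0.29135397  1.37536246  0.89635954]
pred mid [[373.375575   133.46321029]] [[237.48820088 195.59708492]]
scene bridge_mid [([245.9, 244.8], 0.95), ([369.8, 133.7], 0.9), ([304.7, 333.0], 0.73), ([312.7, 246.5], 0.6), ([286.7, 285.4], 0.56)]
scene bridge [([288.0, 299.9], 0.93), ([249.1, 260.6], 0.92), ([372.8, 150.8], 0.72), ([312.9, 257.8], 0.71), ([304.9, 344.7], 0.67)]
scene lens [([411.5, 144.4], 0.7)]
top bridge_mid [([240.0, 197.2], 0.64), ([374.5, 176.9], 0.54), ([380.1, 233.6], 0.47), ([341.4, 194.9], 0.45), ([396.8, 145.3], 0.41)]
top bridge [([382.2, 233.7], 0.74), ([338.1, 197.8], 0.65), ([393.5, 145.0], 0.56), ([376.3, 182.3], 0.49), ([249.1, 192.9], 0.46)]
top lens [([245.8, 133.9], 0.75)]
```

View pics/f1.png

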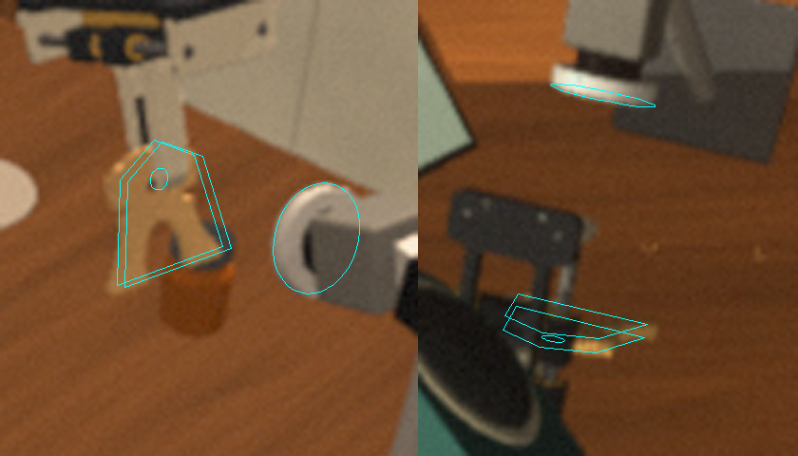

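The bridge hangs feet down in front of the lens. It is shifted a few mm along its width in the grip: scene feet at about (359,156) and (389,150), against the overlay's (361,155) and (391,145). I'll zoom in to measure that.

```bash
cat > gz.py <<'E'
import cv2,numpy as np
from h import *
def crop(im,c,r,w,h,k=11):
    I=cv2.resize(im[r:r+h,c:c+w],None,fx=k,fy=k,interpolation=cv2.INTER_CUBIC);I=cv2.convertScaleAbs(I,alpha=1.3)
    for i in range(0,w,5): cv2.line(I,(int((i+.5)*k),0),(int((i+.5)*k),8 if (c+i)%10 else 9999),(0,200,0),1)
    for i in range(0,h,5): cv2.line(I,(0,int((i+.5)*k)),(8 if (r+i)%10 else 9999,int((i+.5)*k)),(0,200,0),1)
    return I
a=arm.capture("scene");b=arm.capture("top");cv2.imwrite("pics/scene4.png",a);cv2.imwrite("pics/top4.png",b)
cv2.imwrite("pics/gz.png",np.hstack([crop(a,355,110,40,52),crop(b,235,178,30,52)]))
E
python3 gz.py
```

```text
(no output)
```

View pics/gz.png

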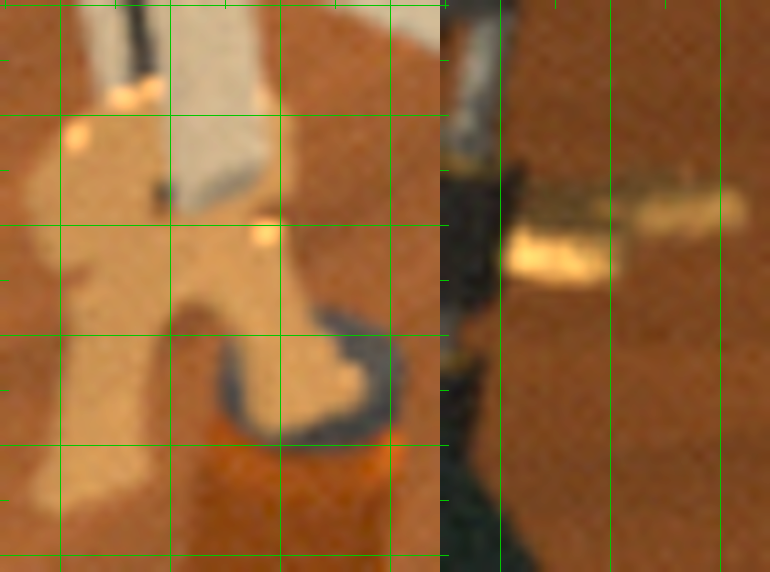

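```bash
cat > ft.py <<'E'
from h import *
s=arm.get_state();Rt=rot(s["orientation"]);p=s["tool_pos"]
S=[(355+(u-5.5)/11,110+(v-5.5)/11) for u,v in((38,512),(368,403))];T=[(262.2,196.6)]
def mod(q):
    dx,dz,th=q[:3];c,n=np.cos(th),np.sin(th)
    f=lambda x,y,z:[dx+c*x+n*z,y,.014+dz-n*x+c*z]
    return f
def F(q,L=.044):
    f=mod(q);W=lambda P:np.array(P)@Rt.T+p
    return np.r_[(proj("scene",W([f(-L,.0045,.043),f(L,.0045,.043)]))-S).ravel(),(proj("top",W([f(-L,0,.04)]))-T).ravel(),q[2]/.03, q[1]/.006]
for L in(.044,.042):
    r=least_squares(F,[0,0,0],args=(L,));print(L,r.x.round(4),r.fun.round(2))
    f=mod(r.x);print("heart px",(proj("scene",np.array(f(0,.0045,-.017))@Rt.T+p)[0]-[355,110])*11+5.5)
E
python3 ft.py
python3 - <<'E'
from h import *
m=tri((369.8,133.7),(240,197.2));l=tri((411.5,144.4),(245.8,133.9));l0=tri((413.7,140.7),(246.1,136))
s=arm.get_state();Rt=rot(s["orientation"]);print(Rt.T@(m-s["tool_pos"]),l,l0)
E
```

```text
0.044 [-0.0091  0.0014 -0.0079] [ 1.33  0.08 -0.45 -0.24  0.53  1.19 -0.26  0.23]
heart px [176.76620025 203.37689484]
0.042 [-0.0102  0.0013 -0.0037] [ 1.71 -0.01 -1.36 -0.    0.11  1.08 -0.12  0.22]
heart px [172.61579044 204.48165286]
[-0.00804091 -0.00233349  0.01412666] [0.69409592 0.3024902  0.29654522] [0.69116457 0.30436045 0.30217444]
```

Run:
```python
from h import *
L=RL(LY,LP);F=final()
for i in range(4):
    arm.capture("top");plan(FOC+.0145*L[:,2]+.0085*F[:,0],F)
```

```text
t 11.1 shift mm (in present tool frame) [ 8.8 -2.1  0.1] turn deg [ 0.11 -0.06 -0.15] norms 9.061472798616283 0.20018596815342052
t 11.15 shift mm (in present tool frame) [ 8.8 -2.1 -0.1] turn deg [ 0.11 -0.05 -0.15] norms 9.0455501121589 0.19221585698796137
t 11.2 shift mm (in present tool frame) [ 8.8 -2.1 -0.1] turn deg [ 0.11 -0.05 -0.15] norms 9.034788025099148 0.1920927201448691
t 11.25 shift mm (in present tool frame) [ 8.8 -2.1 -0.1] turn deg [ 0.11 -0.05 -0.15] norms 9.016498716822417 0.19004845800111517
```

>>> {"op": "move_arm", "data": {
  "series": [
    {"claw":1,"x":0.0044,"y":-0.001,"z":0,"ax":0,"ay":0,"az":0},
    {"claw":1,"x":0.0044,"y":-0.001,"z":0,"ax":0,"ay":0,"az":0},
    {"claw":1,"x":0,"y":0,"z":0,"ax":0,"ay":0,"az":0},
    {"claw":1,"x":0,"y":0,"z":0,"ax":0,"ay":0,"az":0}
  ]
}}

```text
t: 11.75
tool_pos: [0.5556, 0.3417, 0.2602]
orientation: [0.147, 0.773, 0.605, 0.116]
wrist_force: [-0.8, -0.3, 0.2]
opening: 0.0089
grip_force: 30.0
```

Run:
```python
from h import *
L=RL(LY,LP);F=final();U={}
ms=[];ls=[]
for i in range(6):
    r={}
    for c in M:
        arm.capture(c)
        for t in("bridge_mid","lens"):
            pr=proj(c,FOC if t!="lens" else LENS)[0]
            k=[d["uv"] for d in arm.pinpoint(t,c) if np.linalg.norm(d["uv"]-pr)<9]
            if k: r[c,t]=np.array(k[0])
    for t in("bridge_mid","lens"):
        for c in M:
            if (c,t) in r: U.setdefault((c,t),[]).append(r[c,t])
for k,v in U.items(): U[k]=np.median(v,0);print(k,U[k],len(v),"pred",proj(k[0],FOC if k[1]!="lens" else LENS)[0])
m=tri(U["scene","bridge_mid"],U["top","bridge_mid"]);l=tri(U["scene","lens"],U["top","lens"])
print("mid",m,"lens",l,"mid-lens in lens axes mm",1e3*L.T@(m-l),1e3*L.T@(m-LENS))
plan(FOC+.0145*L[:,2]+.0085*F[:,0],F);print(arm.get_state()["wrist_force"])
```

```text
('scene', 'bridge_mid') [372.3  134.45] 6 pred [372.94143237 132.87015633]
('top', 'bridge_mid') [236.4  195.75] 6 pred [237.0133943  196.53214839]
('scene', 'lens') [413.8 144.6] 5 pred [413.02658054 142.3612489 ]
('top', 'lens') [245.7 134.7] 5 pred [248.27417191 134.64481791]
mid [0.55944899 0.33267056 0.24314279] lens [0.69522642 0.3052541  0.29419567] mid-lens in lens axes mm [-147.48081275   -5.64399622    3.33551766] [-150.62129972    0.72236766   -3.81515957]
t 13.55 shift mm (in present tool frame) [-0.  -0.2 -0.2] turn deg [ 0.1  -0.05 -0.15] norms 0.24611536006965068 0.19136780544832177
[-0.37633833 -0.07613348 -0.90263917]
```

```bash
python3 -c "
from cell import arm
s=arm.get_state();print(s['t'],s['opening'],s['grip_force'],abs(s['joint_velocities']).max());print(arm.hand_in())"
```

```text
13.55 0.008722060771803136 29.99962393194437 0.0017292533868556372
the job is handed in; nothing more can be done
None
```

I handed the job in at 13.6 s with the full-size bridge held still at the focus point, by my measurements to within a few mm (the networks' lens reading differs by up to 6 mm), broad face to the lens and feet down. The judge's verdict wasn't shown.

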